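# Tuck the flashing under the nest-box roof shingle

## Task

First turn the vacuum selector knob to its three-dot mark so that the nest-box roof is held fast. Then pick up the aluminium flashing strip by its upstand, slide the whole of its long flat edge at least 25 mm under the overhanging shingle without lifting the shingle, and press the strip down flat on the roof board. Finish while still holding the strip and pressing it down firmly (more than 5 N); leave everything else on the bench as it is.

Things in the scene. Friction and masses are not known exactly. Their poses are not given: they have to be found in the camera images.
- valve: Grey vacuum valve box, fixed to the bench, 120 x 120 x 60 mm (a 33 mm long brass and steel hose stub sticks out of its +x face). Origin: centre of its underside on the bench, z up. The black selector knob stands on the middle of its top. Four groups of small white dots around the knob, 32 to 52 mm from its axis, mark the positions: one, two, three, four dots, at the directions +0.75, +0.25, -0.25 and -0.75 rad from the box's +x axis (counter-clockwise from above positive).
- selector (a joint): Knob angle in rad, growing clockwise seen from above. The detents are at 0 (one dot), 0.5 (two dots), 1.0 (three dots) and 1.5 (four dots); end stops at -0.05 and 1.55. At value q the pointer is at 0.75 - q from the box's +x axis. Within about 0.15 rad of a mark the detent pulls the knob into it; it takes less than 0.1 N m. It starts at (or close to) one dot or two dots.
- selector_grip (a point): Point on the knob's axis, 82.5 mm above the bench, at a height for gripping. The knob is a black bar grip 43 mm long, 12 mm wide, whose top is 92.5 mm above the bench, on a 44 mm disc whose top is 67.5 mm above the bench. The point's x axis is the pointer direction, along the bar (it turns with the knob); a white line on the top of the bar runs towards the pointing end.
- flashing: Loose L-shaped aluminium flashing strip of about 110 to 230 g. Flat leg 80 mm (x) by 140 mm (y), 3 mm thick, lying flat on the bench at the start; along its whole -x edge stands the upstand, 8 mm thick, its top 45 mm above the underside (its mid-plane at x = -36 mm). Origin: centre of the leg's underside; the edge to be tucked is the long edge at x = +40 mm. Axes: x towards the edge to tuck, z up.
- edge_left (a point): Lower corner of the flashing's tuck edge, at (40, 70, 0) mm in the flashing's frame.
- edge_right (a point): Lower corner of the flashing's tuck edge, at (40, -70, 0) mm in the flashing's frame.
- board: Plywood roof board, level, on two black vacuum pods, fixed. Origin on the bench straight below the middle of the shingle's free edge; x points in under the shingle, away from the robot. The board's top face is 45 mm above the bench; it is 230 mm wide (y) and reaches from x = -130 to x = +140 mm. Between x = -130 and 0 mm it is bare.
- lap (a point): Point on the board's top face straight below the middle of the shingle's free edge; axes as board.
- shingle_edge (a point): Middle of the lower edge of the shingle's free end, 7 mm above the board's top face. The shingle is a level wooden plate 200 mm wide (y), 6 mm thick, 110 mm deep; it overhangs the board from x = 0 to x = 50 mm (board frame) with a gap of 7 mm below it; at x = 50 mm a fixed backing shingle closes the gap.
- shingle (a joint): Lift of the shingle in rad about its far edge, 110 mm behind its free edge: 0 is down (at rest), positive lifts the free edge (0.01 rad is 1.1 mm). About 2 N at the free edge lifts it.
- glue: Bystander: white glue bottle, 170 mm tall, standing.
- jar: Bystander: jar, 90 mm tall, standing.
- screwdriver: Bystander: screwdriver lying near the robot.
- offcut: Bystander: wooden offcut 50 x 110 x 22 mm lying near the robot.
- mallet: Bystander: wooden mallet lying at the left.
- brush: Bystander: brush lying at the right.
- spare: Bystander: spare shingle 110 x 100 x 7 mm lying at the left.
Mind the look-alikes: they are no part of the job. What is shaped like the valve but red is not meant.

How it is judged:
By the outcome, as a careful person would: the job done as asked, in the order asked, and still so for the second after the job is handed in, while the arm keeps its last pose, push and grip.
It also fails if it takes over 58 s, if anything falls off the work surface, if the arm or the gripper's body presses on something with over 40 N, if the wrist force passes 120 N, or if a joint passes its speed limit or range.

## Robot

A 6-joint arm with a two-finger parallel gripper is mounted at the origin on the work surface. World frame = base frame: x ahead of the robot, y to its left, z up, the work surface at z = 0. Lengths are in mm, angles in rad, forces in N, time in s.
With the tool pointing down it reaches from about 300 to 775 mm from the base axis. Payload 14.6 kg.
Tool frame: the origin (TCP) lies between the finger pads; the fingertips stand 25 mm ahead of it and the grasp point (between the pads) lies 6 mm ahead of it; z points along the fingers, y is the line along which they close (so a half turn about z gives the same grasp; the last joint's range is limited). The gripper opens to 94 mm and grips with 3 to 60 N. Pads are 16 mm wide; open, the fingers measure 119 mm over their backs; the gripper's body (75 mm by 177 mm) begins 78 mm behind the grasp point.
Start: joints at [-1.306, 0.3, 1.521, -0, 1.321, -0.067], TCP at [179.153, -519.994, 230.446] pointing down, gripper open.
Joint ranges: [-3.03, 3.03], [-0.79, 2.21], [0.23, 2.52], [-1.04, 4.18], [0, 3.07], [-2.55, 2.55]. Speed limits (rad/s): [2.22, 2.22, 2.57, 3.14, 3.14, 3.14].

## Interface

Orientations are given as [roll, pitch, yaw] about the fixed x, y, z axes, in that order (R = Rz(yaw) Ry(pitch) Rx(roll)).
In Python, from cell import manip gives the robot as it stands. The module is installed in compiled form; this text tells all that it offers.
- The arm moves only by the tool step_arm, never from a script. Its argument "series" is one flat list of numbers, 5 for each row, row after row: the shift along the world's x, y, z in mm, then the turn about the world's z in rad, then the closure, from 0 (fully open) to 1 (shut). In form: [dx, dy, dz, spin, jaw, dx, dy, dz, spin, jaw, ...]. A call has 1 to 20 rows; each row shifts and turns the commanded pose from where the row before left it; what a row does not reach is not made up. A row lasts 1/8 s, in which the tool goes at most 62.5 mm and 10.7 degrees, less where a joint would pass 70% of its speed; a pose out of reach is approached as far as the arm can. A call is refused whole if a number of a shift passes 62.5 or a number of a turn 0.188, either way. A call with a gripper value outside its range is refused whole. The fingers move at their own pace and stop on an object; "squeeze" is the grip in N (left out, the last holds). Time passes only in rows, so rows that do not move let the fingers close. It gives the time, the measured TCP pose, the force, the opening and the grip force at its end, in the units of the state.
- manip.read_state(): the state, without advancing time (a new reading comes with each control period).
- manip.camera(name): name is "scene" or "top"; returns (picture, depth): 400x640x3 uint8, blue, green, red; 400x640 float32, mm along the optical axis (not along the pixel's ray), 0 where there is no reading.
- manip.camera_info(name): a dict with "fovy" (degrees; the focal length in pixels is half the picture's height over the tangent of half this angle, whatever the lens; pixels are square), "cx", "cy" (the principal point, pixels), "eye" and "orientation" of the camera in the world. Camera axes: x right, y down, z forward; pixel columns grow to the right and rows downward; lengths in mm; the calibration is good to about 2 mm. A picture is of the moment at which its call begins. camera_info takes no time and is no camera call.
- manip.sign_off(): hands the job in; it is judged then, once.
The state is a dict: "clock": time; "joints": joint angles; "qd": joint speeds; "effort": joint torques, N m; "eef_pos": TCP position; "eef_rot": TCP orientation; "wrist_force": force on the tool from outside, world axes, zero at the start; "moment": the same for the moment, N m; "finger_gap": finger opening in mm; "finger_force": force on a finger pad.
Only numpy, scipy, OpenCV 4.12 (cv2) and the standard library are available. Lean on these libraries where they do the work, as an engineer would, in place of code of your own. Each camera call takes 0.05 s, during which the arm holds its last target. There are 200 camera calls.

## Working session

There is one attempt and no reset: what is moved stays moved. The work goes in short steps, Python scripts to look and compute and a tool call to move; the robot and the scene stay as the last step left them, time stands still between calls to the robot, and variables do not carry over. Pictures are saved under pics/ and viewed, at most 10 in all, crops included, and the job is handed in when it is done.

Besides the shell and the picture viewer there is one more tool, called after "Request:" in YAML: its name, and indented under it one key for each argument. step_arm: Moves the arm, as the interface text tells. Its arguments: {"type":"object","properties":{"series":{"type":"array"},"squeeze":{"type":"number"}},"required":["series"]}

```bash
mkdir -p pics; cat > h.py <<'E'
import numpy as np, cv2
from cell import manip
from scipy.spatial.transform import Rotation as R
def cam(n):
    p,d=manip.camera(n); i=manip.camera_info(n); return p,d,i
def rot(i):
    o=np.array(i['orientation'],float)
    return o if o.shape==(3,3) else R.from_euler('xyz',o).as_matrix()
def ray(i,u,v):
    f=200/np.tan(np.radians(i['fovy'])/2)
    uv=np.stack([(np.asarray(u,float)-i['cx'])/f,(np.asarray(v,float)-i['cy'])/f,np.ones_like(np.asarray(u,float))],-1)
    return np.array(i['eye'],float), uv@rot(i).T
def plane(i,u,v,z):
    e,d=ray(i,u,v); return e+d*((z-e[2])/d[...,2])[...,None]
def cloud(i,d):
    v,u=np.mgrid[:400,:640]; e,r=ray(i,u,v); return e+r*d[...,None]
E
python3 - <<'E'
from h import *
for n in('scene','top'):
    p,d,i=cam(n); print(n,i); cv2.imwrite(f'pics/{n}0.png',p); np.savez(f'{n}0.npz',p=p,d=d)
s=manip.read_state(); print(s)
E
```

```text
scene {'fovy': 49.59885689805149, 'cx': 311.38594978787097, 'cy': 196.56508277595435, 'eye': array([ 967.59412349, -727.42717979,  895.24537874]), 'orientation': array([-2.297633  , -0.01445173,  0.58985437])}
top {'fovy': 52.54555482838444, 'cx': 312.50222204975, 'cy': 197.41683514300524, 'eye': array([ 327.92937364,   20.98714387, 1516.94294926]), 'orientation': array([-3.02720558, -0.01833564, -1.55288027])}
{'clock': 0.1, 'joints': array([-1.30555970e+00,  3.00422557e-01,  1.52148085e+00,  1.39125992e-05,
        1.32070960e+00, -6.66230008e-02]), 'qd': array([ 0.0007488 , -0.0008493 , -0.00110443,  0.00089771, -0.00034633,
       -0.00085509]), 'effort': array([ 1.53538567e-03, -5.32643974e+01, -3.53280723e+01,  7.09672831e-02,
        2.35823379e-02, -8.13654287e-05]), 'eef_pos': array([ 179.12757305, -519.80427378,  229.95534486]), 'eef_rot': array([-3.14057546e+00, -8.13751718e-05,  3.31856138e-01]), 'wrist_force': array([-0.49206994,  0.43322575, -1.37507136]), 'moment': array([ 0.03597735, -0.05314369,  0.03275518]), 'finger_force': 0.0, 'finger_gap': 93.84202272936461}
```

View pics/scene0.png

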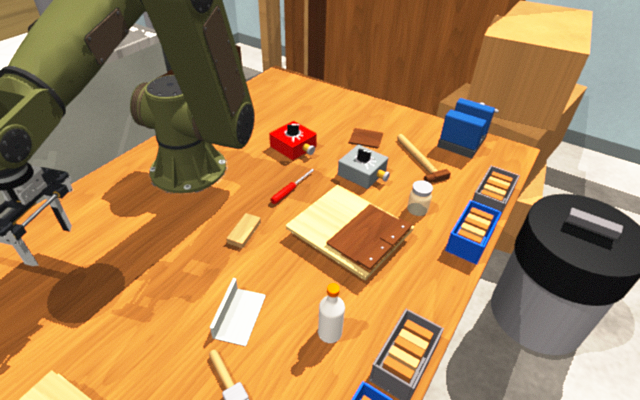

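View pics/top0.png

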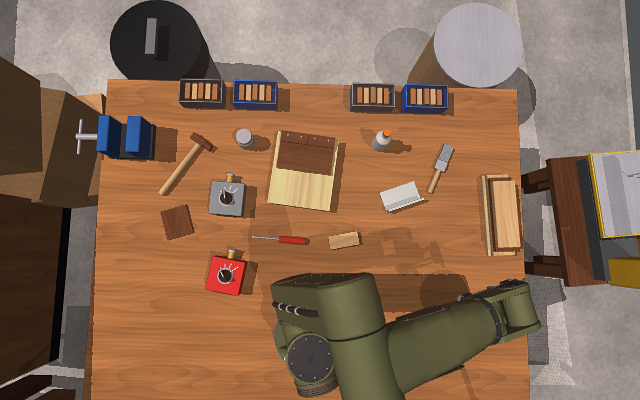

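Scene: the grey valve is at top-view (227,198), flashing at (401,197) with its upstand on the lower (near-robot) side, board at (304,170), with its shingle at (307,152). 
Could be confused: valve grey (227,198) or red (226,274), so grey. Shingle on board (307,152) or spare (177,222), so the one on the board. Flashing (401,197) or brush ferrule (444,155), so the L strip. I'll check these in one close crop.

```bash
python3 - <<'E'
from h import *
T=np.load('top0.npz')['p'];S=np.load('scene0.npz')['p']
c=lambda im,x,y:cv2.resize(im[y:y+70,x:x+90],(396,298),interpolation=cv2.INTER_CUBIC)
m=np.vstack([np.hstack([c(T,182,163),c(T,356,163)]),np.hstack([c(S,318,132),c(S,195,275)])])
cv2.imwrite('pics/crop.png',m)
i=manip.camera_info('top');d=np.load('top0.npz')['d'];P=cloud(i,d)
hsv=cv2.cvtColor(T,cv2.COLOR_BGR2HSV)
def rect(mask,box,z,name):
    x0,y0,x1,y1=box; m=np.zeros_like(mask);m[y0:y1,x0:x1]=mask[y0:y1,x0:x1]
    c=max(cv2.findContours(m.astype(np.uint8),0,1)[0],key=cv2.contourArea)
    w=plane(i,c[:,0,0],c[:,0,1],z)[:,:2].astype(np.float32)
    r=cv2.minAreaRect(w);print(name,np.round(r[0],1),np.round(r[1],1),round(r[2],2),'\n',np.round(cv2.boxPoints(r),1).tolist());return m
grey=(hsv[...,1]<60)&(hsv[...,2]>90)
Z=P[...,2]
rect((Z>50)&(Z<75),(200,165,255,225),60,'valve')
rect(grey&(Z<60),(370,175,430,220),3,'flash all')
rect((Z>20)&(Z<60)&grey,(370,175,430,220),45,'upstand')
rect((Z>30)&(Z<70),(255,120,350,220),45,'board')
rect((Z>53)&(Z<70),(255,120,350,220),58,'shingle')
for b in [(200,165,255,225),(370,175,430,220),(255,120,350,220)]:
    q=Z[b[1]:b[3],b[0]:b[2]];print(np.histogram(q,bins=[-10,-2,2,6,10,20,35,42,48,52,56,60,64,70,90,100,200])[0])
E
```

```text
valve [487.3 307.6] [121.2 120. ] 86.03 
 [[423.20001220703125, 251.3000030517578], [542.9000244140625, 243.0], [551.2999877929688, 363.8999938964844], [431.6000061035156, 372.20001220703125]]
flash all [ 515.4 -339. ] [ 78.3 150.1] 19.98 
 [[452.8999938964844, -281.8999938964844], [504.20001220703125, -423.0], [577.7999877929688, -396.20001220703125], [526.5, -255.10000610351562]]
upstand [ 478.5 -342.6] [  7.4 142.2] 19.98 
 [[450.79998779296875, -277.0], [499.3999938964844, -410.6000061035156], [506.29998779296875, -408.1000061035156], [457.70001220703125, -274.5]]
board [599.6  33.5] [229.7 276.4] 83.07 
 [[448.5, -63.900001525878906], [722.9000244140625, -97.19999694824219], [750.5999755859375, 130.8000030517578], [476.20001220703125, 164.10000610351562]]
shingle [662.4  24.9] [202.7 142.2] 83.17 
 [[579.7000122070312, -67.19999694824219], [721.0, -84.0999984741211], [745.0, 117.0999984741211], [603.7999877929688, 134.0]]
[676 886 408  58  11  40  53  33  25 127 424 354 118  30  36   0]
[ 664 1044  708  162   23    4   19   52   13    0    0    0    0    0
    0    0]
[1605 2147  972  125   10    9  525 1632  389  484  695  521  299   24
    0    0]
```

View pics/crop.png

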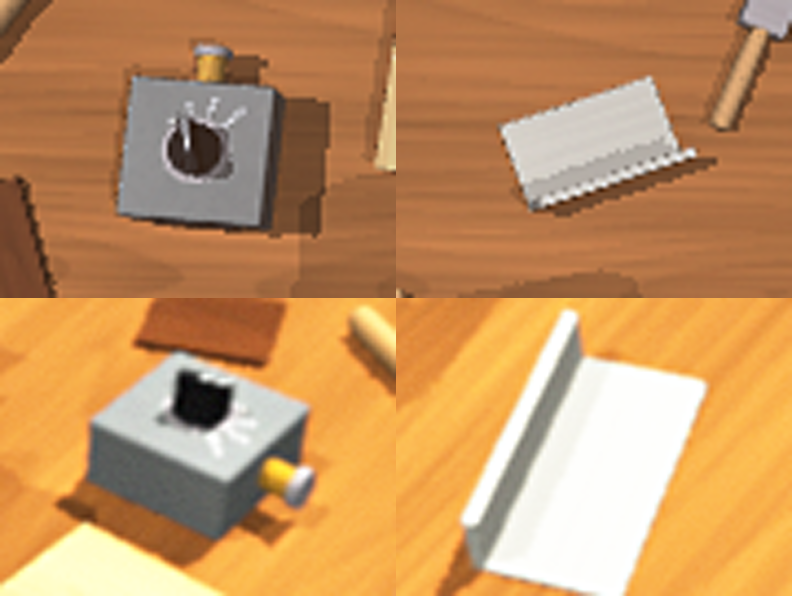

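The crop shows the grey box, with its hose stub towards +x and the knob line pointing up-left, and the L strip with its upstand on the near side. Next I'll measure the pointer and refine the strip.

```bash
python3 - <<'E'
from h import *
def fit(w):
    vx,vy,x,y=cv2.fitLine(w[:,:2].astype(np.float32),cv2.DIST_L2,0,.01,.01).ravel();return round(float(np.arctan2(vy,vx)),3),w[:,:2].mean(0).round(1),np.ptp(w[:,:2],0).round(1)
V=np.array([487.3,307.6]);
for n in('top','scene'):
    T=np.load(n+'0.npz')['p'];i=manip.camera_info(n);d=np.load(n+'0.npz')['d'];P=cloud(i,d)
    v,u=np.mgrid[:400,:640];g=cv2.cvtColor(T,cv2.COLOR_BGR2GRAY)
    W=plane(i,u,v,92.5);W6=plane(i,u,v,60.)
    r=W[...,:2]-V
    dark=(g<60)&(np.hypot(*np.moveaxis(r,-1,0))<40)
    n_,l,st,ce=cv2.connectedComponentsWithStats(((g>(150 if n=='top' else 185))&(np.hypot(*np.moveaxis(W6[...,:2]-V,-1,0))<56)).astype(np.uint8))
    for k in range(1,n_):
        m=l==k
        if m.sum()<2: continue
        a=W[m][:,:2].mean(0)-V;b=W6[m][:,:2].mean(0)-V
        print(n,ce[k].round(1),m.sum(),'z92',a.round(1),'z60',b.round(1),'rel ang60',round(np.arctan2(b[1],b[0])+.069,2), fit(W[m])[0]+.069)
    # flashing bright blob
    hsv=cv2.cvtColor(T,cv2.COLOR_BGR2HSV);W3=plane(i,u,v,3.)
    m=((hsv[...,1]<45)&(hsv[...,2]>120)&(np.hypot(W3[...,0]-515,W3[...,1]+335)<130)).astype(np.uint8)
    c=max(cv2.findContours(m,0,1)[0],key=cv2.contourArea)
    ap=cv2.approxPolyDP(c,3,True)[:,0];print(n,'flash poly')
    for q in ap: print(q,plane(i,*q.astype(float),3.).round(1)[:2],plane(i,*q.astype(float),45.).round(1)[:2])
    if n=='top':
        for nm,bx in(('glue',(365,120,400,160)),('jar',(230,120,262,155))):
            Q=P[bx[1]:bx[3],bx[0]:bx[2]].reshape(-1,3);Q=Q[Q[:,2]>40];print(nm,np.median(Q,0).round(),Q.max(0).round())
E
```

```text
top [230.6 189.5] 34 z92 [ 27.1 -19.9] z60 [ 31.4 -13.8] rel ang60 -0.35 1.553
top [220.7 190.7] 3 z92 [22.2 14.9] z60 [26.4 21.8] rel ang60 0.76 -0.6719999999999999
top [221.  200.7] 29 z92 [-13.3  12.3] z60 [-10.   19.2] rel ang60 2.12 0.581
top [224.  195.5] 4 z92 [5.3 2.5] z60 [9.1 9.1] rel ang60 0.86 0.112
top [234.  197.5] 2 z92 [ -1.1 -32.9] z60 [  2.5 -27.2] rel ang60 -1.41 0.10900000000000001
top [241.  200.5] 2 z92 [-11.2 -58. ] z60 [ -7.9 -52.7] rel ang60 -1.65 0.10800000000000001
top flash poly
[413 181] [ 572.7 -384.1] [ 565.9 -372.9]
[380 193] [ 524.3 -258.4] [ 518.8 -250.6]
[386 210] [ 460.3 -280.9] [ 456.6 -272.6]
[423 199] [ 504.7 -421.3] [ 499.8 -409.1]
glue [ 703. -243.  114.] [ 738.   21. 1517.]
jar [704. 247.  87.] [ 737.  282. 1517.]
scene [362.2 160.1] 377 z92 [ 22.3 -47.4] z60 [ 3.7 -7.4] rel ang60 -1.04 0.416
scene flash poly
[233 278] [ 429.6 -260.3] [ 455.  -282.3]
[210 327] [ 479.8 -396.2] [ 502.7 -411.8]
[213 337] [ 503.2 -411.1] [ 525.1 -426. ]
[245 345] [ 575.8 -385.4] [ 594.2 -401.5]
[264 295] [ 527.3 -256.5] [ 548.  -278.6]
[237 289] [ 460.6 -280.4] [ 484.5 -301.4]
```

Request:
step_arm:
  series: [15.4, 41.4, 0, 0.15, 0, 15.4, 41.4, 0, 0.15, 0, 15.4, 41.4, 0, 0.15, 0, 15.4, 41.4, 0, 0.15, 0, 15.4, 41.4, 0, 0.15, 0, 15.4, 41.4, 0, 0.15, 0, 15.4, 41.4, 0, 0.15, 0, 15.4, 41.4, 0, 0.15, 0, 15.4, 41.4, 0, 0.15, 0, 15.4, 41.4, 0, 0.15, 0, 15.4, 41.4, 0, 0.15, 0, 15.4, 41.4, 0, 0.15, 0, 15.4, 41.4, 0, 0.15, 0, 15.4, 41.4, 0, 0.15, 0, 15.4, 41.4, 0, 0.15, 0, 15.4, 41.4, 0, 0.15, 0, 15.4, 41.4, 0, 0.15, 0, 15.4, 41.4, 0, 0.15, 0, 15.4, 41.4, 0, 0.15, 0, 15.4, 41.4, 0, 0.15, 0]

```text
clock: 2.6
eef_pos: [487.4, 309.4, 230.1]
eef_rot: [-3.141, -0.001, -2.946]
wrist_force: [0.9, -0.4, 0.4]
finger_gap: 93.6
finger_force: 0.0
```

```bash
python3 - <<'E'
from h import *
T=np.load('top0.npz')['p'];S=np.load('scene0.npz')['p']
c=lambda im,x,y:cv2.resize(im[y:y+30,x:x+30],(390,390),interpolation=cv2.INTER_NEAREST)
cv2.imwrite('pics/knob.png',np.hstack([c(T,212,182),c(S,348,142)]))
V=np.array([487.3,307.6])
for n,pts in(('top',[(222.9,190.7),(225.2,197),(220.7,190.7)]),('scene',[(359,150),(371.4,152.5)])):
    i=manip.camera_info(n)
    for p in pts: print(n,p,(plane(i,*map(float,p),92.5)[:2]-V).round(1))
E
```

```text
top (222.9, 190.7) [22.3  7.1]
top (225.2, 197) [ 0.1 -2. ]
top (220.7, 190.7) [22.1 14.8]
scene (359, 150) [-11.7  -6.5]
scene (371.4, 152.5) [27.1  4.1]
```

View pics/knob.png

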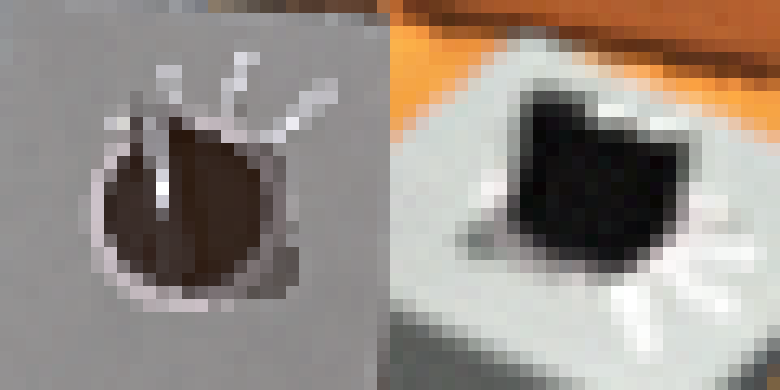

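The knob line runs from (162,190) to (150,125) in the left crop. That is about +0.3 rad from the box axis, so it is at two dots. The gripper is already aligned with it.

Request:
step_arm:
  series: [0, -1.8, -45, 0, 0.3, 0, 0, -45, 0, 0.3, 0, 0, -30, 0, 0.3, 0, 0, -15, 0, 0.3, 0, 0, 0, 0, 0.3]

```text
clock: 3.22
eef_pos: [487.0, 306.1, 95.1]
eef_rot: [-3.141, -0.001, -2.951]
wrist_force: [0.8, -0.4, 1.6]
finger_gap: 65.7
finger_force: 0.0
```

Request:
step_arm:
  series: [0, 0, 0, 0, 1, 0, 0, 0, 0, 1, 0, 0, 0, 0, 1, 0, 0, 0, 0, 1, 0, 0, 0, 0, 1, 0, 0, 0, 0, 1, 0, 0, 0, 0, 1, 0, 0, 0, 0, 1]
  squeeze: 15

```text
clock: 4.22
eef_pos: [486.5, 309.1, 95.6]
eef_rot: [3.137, 0.001, -2.951]
wrist_force: [-2.8, 23.0, -3.9]
finger_gap: 11.9
finger_force: 15.0
```

Request:
step_arm:
  series: [0, 3, 0, 0, 1, 0, 0, 0, 0, 1, 0, 0, 0, -0.1, 1, 0, 0, 0, -0.1, 1, 0, 0, 0, -0.1, 1, 0, 0, 0, -0.1, 1, 0, 0, 0, -0.06, 1, 0, 0, 0, -0.06, 1, 0, 0, 0, 0, 1, 0, 0, 0, 0, 1]

```text
clock: 5.48
eef_pos: [487.0, 309.9, 95.6]
eef_rot: [3.14, -0.0, 2.812]
wrist_force: [-2.5, 6.2, 0.5]
finger_gap: 11.9
finger_force: 15.0
```

Request:
step_arm:
  series: [0, 0, 0, 0, 0.3, 0, 0, 0, 0, 0.3, 0, 0, 0, 0, 0.3, 0, 0, 20, 0, 0.3, 0, 0, 50, 0, 0.3, 0, 0, 50, 0, 0.3]

```text
clock: 6.22
eef_pos: [487.0, 309.0, 216.7]
eef_rot: [-3.141, -0.0, 2.812]
wrist_force: [1.3, -0.0, -0.1]
finger_gap: 65.1
finger_force: 0.0
```

Request:
step_arm:
  series: [-0.5, -36.4, 0, -0.05, 0.3, -0.5, -36.4, 0, -0.05, 0.3, -0.5, -36.4, 0, -0.05, 0.3, -0.5, -36.4, 0, -0.05, 0.3, -0.5, -36.4, 0, -0.05, 0.3, -0.5, -36.4, 0, -0.05, 0.3, -0.5, -36.4, 0, -0.05, 0.3, -0.5, -36.4, 0, -0.05, 0.3, -0.5, -36.4, 0, -0.05, 0.3, -0.5, -36.4, 0, -0.05, 0.3, -0.5, -36.4, 0, -0.05, 0.3, -0.5, -36.4, 0, -0.05, 0.3, -0.5, -36.4, 0, -0.05, 0.3, -0.5, -36.4, 0, -0.05, 0.3, -0.5, -36.4, 0, -0.05, 0.3, -0.5, -36.4, 0, -0.05, 0.3, -0.5, -36.4, 0, -0.05, 0.3, -0.5, -36.4, 0, -0.04, 0.3]

```text
clock: 8.48
eef_pos: [477.9, -347.3, 215.5]
eef_rot: [-3.141, 0.0, 1.92]
wrist_force: [0.4, -0.2, -0.1]
finger_gap: 65.8
finger_force: 0.0
```

```bash
python3 - <<'E'
from h import *
im=[]
for n in('top','scene'):
    p,d,i=cam(n);np.savez(n+'1.npz',p=p,d=d);im.append(p)
c=lambda im,x,y,w,s:cv2.resize(im[y:y+w,x:x+w],(s,s),interpolation=cv2.INTER_NEAREST)
cv2.imwrite('pics/k2.png',np.hstack([c(im[0],212,182,30,390),c(im[1],190,265,85,390)]))
E
```

```text
(no output)
```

View pics/k2.png

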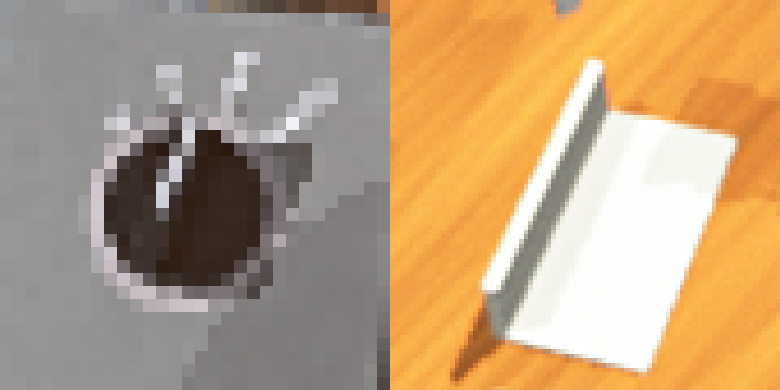

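The pointer now runs from (162,205) to (190,130), aimed at the three-dot group at (240,70). Next I'll grasp the upstand.

Request:
step_arm:
  series: [0.5, 1, -50, 0, 0.3, 0, 0, -50, 0, 0.3, 0, 0, -50, 0, 0.3, 0, 0, -20, 0, 0.3, 0, 0, -12, 0, 0.3, 0, 0, 0, 0, 0.3, 0, 0, 0, 0, 1, 0, 0, 0, 0, 1, 0, 0, 0, 0, 1, 0, 0, 0, 0, 1, 0, 0, 0, 0, 1, 0, 0, 0, 0, 1, 0, 0, 0, 0, 1, 0, 0, 0, 0, 1]
  squeeze: 40

```text
clock: 10.32
eef_pos: [478.7, -345.0, 33.4]
eef_rot: [3.142, -0.0, 1.922]
wrist_force: [0.2, -0.3, -0.1]
finger_gap: 7.8
finger_force: 40.0
```

Request:
step_arm:
  series: [0, 0, 10, 0, 1, 0, 0, 40, 0, 1, 0, 0, 50, 0, 1, 1.5, 32.6, 0, -0.04, 1, 1.5, 32.6, 0, -0.04, 1, 1.5, 32.6, 0, -0.04, 1, 1.5, 32.6, 0, -0.04, 1, 1.5, 32.6, 0, -0.04, 1, 1.5, 32.6, 0, -0.04, 1, 1.5, 32.6, 0, -0.04, 1, 1.5, 32.6, 0, -0.04, 1, 1.5, 32.6, 0, -0.04, 1, 1.5, 32.6, 0, -0.04, 1, 1.5, 32.6, 0, -0.04, 1, 1, 32, 0, -0.032, 1, 0, 0, 0, 0, 1, 0, 0, 0, 0, 1]

```text
clock: 12.45
eef_pos: [496.1, 45.2, 133.7]
eef_rot: [3.141, 0.0, 1.45]
wrist_force: [0.6, 0.1, -1.8]
finger_gap: 7.8
finger_force: 40.0
```

```bash
python3 - <<'E'
from h import *
im=[]
for n in('top','scene'):
    p,d,i=cam(n);np.savez(n+'2.npz',p=p,d=d);im.append(p)
c=lambda im,x,y,w,h:cv2.resize(im[y:y+h,x:x+w],(w*4,h*4),interpolation=cv2.INTER_NEAREST)
cv2.imwrite('pics/a.png',np.hstack([c(im[0],255,120,95,110),c(im[1],310,170,100,110)]))
E
```

```text
(no output)
```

View pics/a.png

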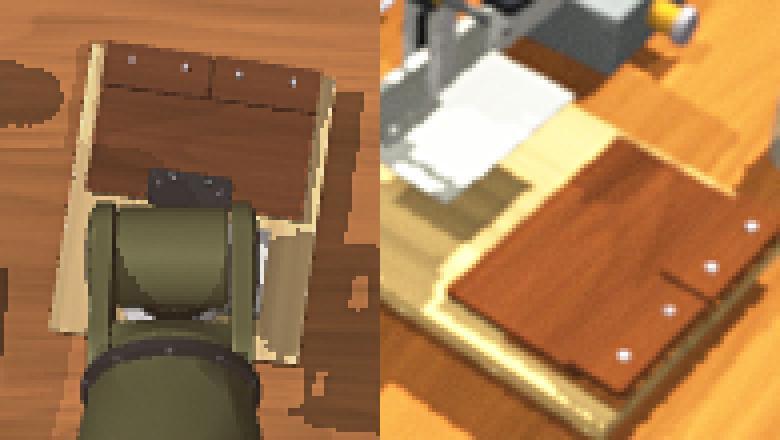

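The strip is held level. Its tuck edge runs from (575,97) to (447,200) in the right crop, and the shingle's free edge from (615,140) to (447,293). I'll check the relative pose from these points.

```bash
python3 - <<'E'
from h import *
i=manip.camera_info('scene')
f=lambda x,y,z:plane(i,310+(x-380)/4-.4,170+y/4-.4,z)[:2]
a,b=f(575,97,103.3),f(447,200,103.3); c,e=f(615,140,58.),f(447,293,58.)
for p,q,n in((a,b,'strip'),(c,e,'shingle')):
    d=p-q;print(n,p.round(1),q.round(1),'mid',((p+q)/2).round(1),'len',np.hypot(*d).round(1),'xang',np.arctan2(d[1],d[0])-np.pi/2)
print('expected tuck mid',np.array([496.1,45.2])+76*np.array([np.cos(1.45-np.pi/2),np.sin(1.45-np.pi/2)]))
E
```

```text
strip [582.7 102.9] [563.8 -33.6] mid [573.2  34.7] len 137.9 xang -0.13744227880306936
shingle [607.  125.9] [586.6 -66.5] mid [596.8  29.7] len 193.5 xang -0.10565479727980498
expected tuck mid [571.54618732  36.04178953]
```

Request:
step_arm:
  series: [0, 0, -25, 0, 1, 0, 0, -20, 0, 1, 0, 0, -6, 0, 1, 0, 0, -2, 0, 1, 0, 0, -1, 0, 1, 0, 0, -0.5, 0, 1, 0, 0, 0, 0, 1, 0, 0, 0, 0, 1]

```text
clock: 13.55
eef_pos: [496.2, 45.6, 79.1]
eef_rot: [3.141, -0.0, 1.45]
wrist_force: [0.0, 0.1, -2.1]
finger_gap: 7.7
finger_force: 40.0
```

Request:
step_arm:
  series: [0, 0, -0.5, 0, 1, 0, 0, 0, 0, 1, 0, 0, 0, 0, 1]

```text
clock: 13.92
eef_pos: [496.1, 45.6, 78.4]
eef_rot: [-3.142, -0.0, 1.45]
wrist_force: [-0.3, 0.9, -2.6]
finger_gap: 8.1
finger_force: 40.0
```

Request:
step_arm:
  series: [0, 0, -0.4, 0, 1, 0, 0, 0, 0, 1, 0, 0, 0, 0, 1]

```text
clock: 14.3
eef_pos: [496.2, 45.6, 78.4]
eef_rot: [3.141, 0.0, 1.45]
wrist_force: [-4.0, 0.3, 5.4]
finger_gap: 8.2
finger_force: 40.0
```

Request:
step_arm:
  series: [0, 0, 1, 0, 1, 4.7, -0.57, 0, 0, 1, 4.7, -0.57, 0, 0, 1, 4.7, -0.57, 0, 0, 1, 4.7, -0.57, 0, 0, 1, 4.7, -0.57, 0, 0, 1, 4.7, -0.57, 0, 0, 1, 4.7, -0.57, 0, 0, 1, 0, 0, 0, 0, 1]

```text
clock: 15.42
eef_pos: [529.3, 41.6, 79.0]
eef_rot: [3.142, -0.0, 1.45]
wrist_force: [0.7, 0.2, -2.2]
finger_gap: 7.8
finger_force: 40.0
```

```bash
python3 - <<'E'
from h import *
p,d,i=cam('scene')
np.savez('s3.npz',p=p)
cv2.imwrite('pics/b.png',cv2.resize(p[170:280,310:420],(770,590),interpolation=cv2.INTER_NEAREST))
E
```

```text
(no output)
```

View pics/b.png

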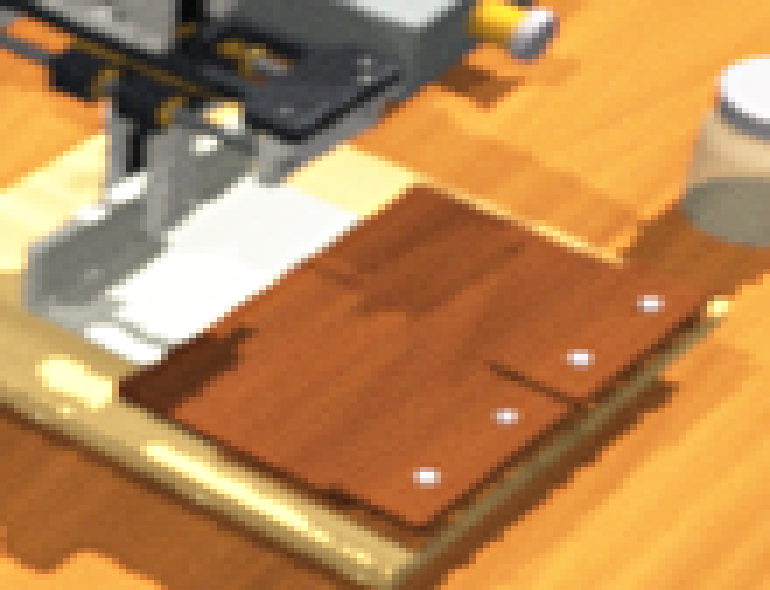

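The strip's white leg disappears under the shingle edge, which runs from (120,385) to (415,190), with the shingle still down and no contact force. I'll go on and push it in further.

Request:
step_arm:
  series: [4.7, -0.57, 0, 0, 1, 4.7, -0.57, 0, 0, 1, 4.7, -0.57, 0, 0, 1, 4.7, -0.57, 0, 0, 1, 4.7, -0.57, 0, 0, 1, 0, 0, 0, 0, 1, 0, 0, 0, 0, 1]

```text
clock: 16.35
eef_pos: [552.4, 38.8, 79.0]
eef_rot: [-3.141, 0.0, 1.45]
wrist_force: [-0.5, 0.8, -2.0]
finger_gap: 8.0
finger_force: 40.0
```

Request:
step_arm:
  series: [0, 0, -0.8, 0, 1, 0, 0, -0.6, 0, 1, 0, 0, -0.4, 0, 1, 0, 0, 0, 0, 1, 0, 0, 0, 0, 1, 0, 0, 0, 0, 1]

```text
clock: 17.1
eef_pos: [552.5, 38.8, 78.4]
eef_rot: [3.141, -0.0, 1.45]
wrist_force: [-7.8, -0.6, 12.5]
finger_gap: 7.6
finger_force: 40.0
```

```bash
python3 - <<'E'
from h import *
p,d,i=cam('scene')
a=np.hstack([np.load('s3.npz')['p'][170:280,310:410],p[170:280,310:410]])
cv2.imwrite('pics/c.png',cv2.resize(a,(800,440),interpolation=cv2.INTER_NEAREST))
s=manip.read_state();print(s['eef_pos'],s['eef_rot'],s['wrist_force'],s['moment'])
E
```

```text
[552.48480361  38.78838085  78.38560287] [ 3.14134207e+00 -9.22555446e-06  1.44985281e+00] [-8.21474654 -1.44726253 12.85104748] [-0.04002823  1.32073087  0.01173239]
```

View pics/c.png

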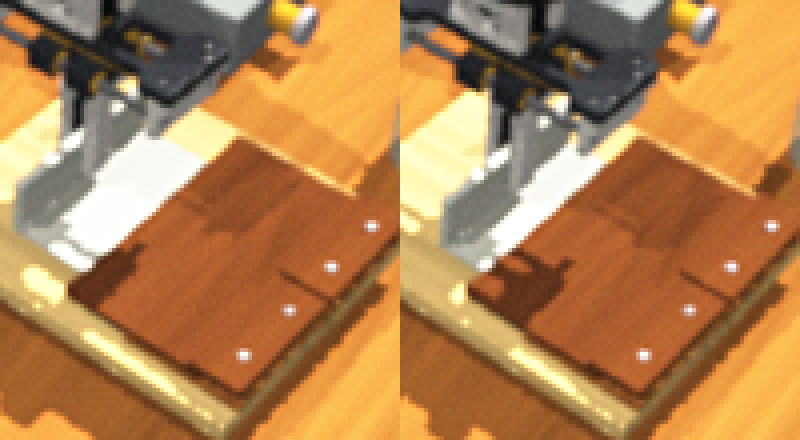

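```bash
python3 -c "
from cell import manip; print(manip.sign_off())"
```

```text
the job is handed in; nothing more can be done
None
```

The job is handed in at about 17 s with no verdict returned: the knob is on three dots, and the strip is about 35 mm under the shingle by my estimate, still gripped and pressed down with about 13 N. The last picture shows the shingle still down.

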